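# Open the sign stand and set out the price signs

### The job

Get the deli's price signs ready: lift the red-gripped end of the wooden stand's sliding cover over the stop lip, slide the cover out of its grooves and lay it flat on the white cutting board, wholly on the board and lengthwise along it. Then stand every black price sign that is lying on the counter on its short edge in a slot of the stand, one to a slot and right down to the bottom, and leave the jars, bowl, cheese, salami and tin where they are.

Things in the scene. Friction and masses are not known exactly. Their poses are not given: they have to be found in the camera images.
- stand: Fixed wooden sign stand, 220 x 86 mm, 47 mm tall. Origin: centre of its underside; z up; x along its length towards the stop lip; y across. Floor inside at z = 6 mm, 62 mm wide between side walls. The cover lies on the side walls' tops at z = 34 mm, between side guides 77 mm apart that rise to z = 41 mm. Five slots across y lie under the cover.
- lip (a point): Middle of the top of the stop lip, at x = 105, z = 40.5 mm in the stand's frame; the lip is 8 mm thick along x and stands 6.5 mm above the cover's underside, so it blocks the cover until that end is lifted.
- groove (a point): Middle of the grooves for the cover's tail, at x = -83, y = 0, z = 38 mm in the stand's frame. Two cleats 63 mm apart, from x = -110 to -62 mm (underside z = 42, top 47 mm), and a tail wall at x = -104 mm hold the tail. The cover can be lifted about its tail edge by up to 0.075 rad, then slid over the lip towards +x; after 41 mm the tail is free and it can be lifted off.
- slot0 (a point): Slot 1 of 5: middle of the slot at the stand's floor (x = -66, y = 0, z = 6 mm in the stand's frame; frame parallel to the stand's). 17.5 mm wide, runs along y, between fins with tops at z = 32 mm. It leans 15 degrees from upright, top towards the stand's -x; a sign standing in it leans 8 to 23 degrees that way.
- slot1 (a point): Slot 2 of 5: middle of the slot at the stand's floor (x = -32, y = 0, z = 6 mm in the stand's frame; frame parallel to the stand's). 17.5 mm wide, runs along y, between fins with tops at z = 32 mm. It leans 15 degrees from upright, top towards the stand's -x; a sign standing in it leans 8 to 23 degrees that way.
- slot2 (a point): Slot 3 of 5: middle of the slot at the stand's floor (x = 2, y = 0, z = 6 mm in the stand's frame; frame parallel to the stand's). 17.5 mm wide, runs along y, between fins with tops at z = 32 mm. It leans 15 degrees from upright, top towards the stand's -x; a sign standing in it leans 8 to 23 degrees that way.
- slot3 (a point): Slot 4 of 5: middle of the slot at the stand's floor (x = 36, y = 0, z = 6 mm in the stand's frame; frame parallel to the stand's). 17.5 mm wide, runs along y, between fins with tops at z = 32 mm. It leans 15 degrees from upright, top towards the stand's -x; a sign standing in it leans 8 to 23 degrees that way.
- slot4 (a point): Slot 5 of 5: middle of the slot at the stand's floor (x = 70, y = 0, z = 6 mm in the stand's frame; frame parallel to the stand's). 17.5 mm wide, runs along y, between fins with tops at z = 32 mm. It leans 15 degrees from upright, top towards the stand's -x; a sign standing in it leans 8 to 23 degrees that way.
- lid: The stand's loose sliding cover: light wood plate 200 x 73 x 5 mm, 110 g, with a red grip block on top. Origin: centre of the plate's underside; z up when flat; x along its length, towards the grip block and, at the start, the stop lip. It starts closed, origin at about x = -2 mm, z = 34 mm in the stand's frame.
- lid_grip (a point): Point in the cover's red grip block, at x = 72, y = 0, z = 27 mm in the cover's frame: TCP place for a grasp from above. The block is 24 mm (cover x) by 18 mm (cover y), from z = 5 to 35 mm above the cover's underside; pinch it across y.
- board: Fixed white cutting board, 260 (x) x 150 (y) x 12 mm thick, lying flat. Origin: centre of its underside; its top is at z = 12 mm.
- sign1: Black price sign with a thin white border on both faces, a plain slab 90 (x) x 52 (y) x 14 mm (z), about 60 g, starting flat on the counter; the same both ways up and both ways round. Origin: its centre. May be absent (None).
- sign2: Black price sign with a thin white border on both faces, a plain slab 90 (x) x 52 (y) x 14 mm (z), about 60 g, starting flat on the counter; the same both ways up and both ways round. Origin: its centre. May be absent (None).
- sign3: Black price sign with a thin white border on both faces, a plain slab 90 (x) x 52 (y) x 14 mm (z), about 60 g, starting flat on the counter; the same both ways up and both ways round. Origin: its centre. May be absent (None).
- sign4: Black price sign with a thin white border on both faces, a plain slab 90 (x) x 52 (y) x 14 mm (z), about 60 g, starting flat on the counter; the same both ways up and both ways round. Origin: its centre. May be absent (None).
- sign5: Black price sign with a thin white border on both faces, a plain slab 90 (x) x 52 (y) x 14 mm (z), about 60 g, starting flat on the counter; the same both ways up and both ways round. Origin: its centre. May be absent (None).
- mustard: Bystander, to be left alone: amber jar with a yellow label and brass lid, 60 dia x 90 mm tall, loose. Origin: centre of underside.
- pickles: Bystander, to be left alone: green glass jar with green lid, 72 dia x 110 mm tall, loose. Origin: centre of underside.
- cheese: Bystander, to be left alone: yellow cheese wheel, 110 dia x 50 mm tall, loose. Origin: centre of underside.
- olive_bowl: Bystander, to be left alone: white ceramic bowl, 100 dia x 45 mm tall, loose. Origin: centre of underside.
- salami: Bystander, to be left alone: short salami with a white and green band, 170 x 50 x 50 mm, loose. Origin: centre of underside.
- tin: Bystander, to be left alone: small round blue tin, 40 dia x 25 mm tall, loose. Origin: centre of underside.
Not all that is in view belongs to the job. What is shaped like the sign1 but blue or turquoise is not meant.

How it is judged:
On the way, in this order (a step that is already met when the one before it is completed fails the run):
1. the cover's end is over the stop lip: slid 10 to 38 mm out, with its tail still in the grooves (x of lid in the frame of stand between 0.008 and 0.038 m and z of lid_grip in the frame of stand above 0.064 m and z of lid in the frame of stand below 0.05 m and y of lid in the frame of stand between -0.01 and 0.01 m), for 0.04 s.
2. the cover lies flat on the cutting board (x of lid in the frame of board between -0.037 and 0.037 m and y of lid in the frame of board between -0.045 and 0.045 m and z of lid in the frame of board between 0.008 and 0.018 m and angle between lid's own z axis and vertical below 0.08 rad and angle between the x axis of lid and the x axis of board, either way round below 0.4 rad), for 0.2 s.
At the end, for the whole second after the job is handed in: Cover flat and still on the board, centre within 37 mm along and 45 mm across, lengths within 0.4 rad. Every sign present stands still on a short edge in a slot, centre 40 to 58 mm above the stand's underside and within 12 mm of its middle line, lean under 0.55 rad, square within 0.25 rad (all of step 2 and linear speed of each of lid, sign1, sign2, sign3, sign4, sign5 below 0.02 m/s and x of sign1 in the frame of stand between -0.105 and 0.085 m and y of sign1 in the frame of stand between -0.012 and 0.012 m and z of sign1 in the frame of stand between 0.04 and 0.058 m and angle between the z axis of each of sign1, sign2, sign3, sign4, sign5 and the x axis of stand, either way round below 0.55 rad and angle between the y axis of each of sign1, sign2, sign3, sign4, sign5 and the y axis of stand, either way round below 0.25 rad and x of sign2 in the frame of stand between -0.105 and 0.085 m and y of sign2 in the frame of stand between -0.012 and 0.012 m and z of sign2 in the frame of stand between 0.04 and 0.058 m and x of sign3 in the frame of stand between -0.105 and 0.085 m and y of sign3 in the frame of stand between -0.012 and 0.012 m and z of sign3 in the frame of stand between 0.04 and 0.058 m and x of sign4 in the frame of stand between -0.105 and 0.085 m and y of sign4 in the frame of stand between -0.012 and 0.012 m and z of sign4 in the frame of stand between 0.04 and 0.058 m and x of sign5 in the frame of stand between -0.105 and 0.085 m and y of sign5 in the frame of stand between -0.012 and 0.012 m and z of sign5 in the frame of stand between 0.04 and 0.058 m); the robot touches nothing.
It fails at once if a bystander is pushed more than 4 cm (distance of any of mustard, pickles, cheese, olive_bowl, salami, tin from where it was at the start of the episode above 0.04 m).
Of sign1, sign2, sign3, sign4, sign5 only 3 to 5 are there at a start; the rules pass over those that are not, and their reading is None.
At some moment in a run one of sign1, sign2, sign3, sign4, sign5 may be knocked a few centimetres aside while the robot is not near it.
It also fails if it takes over 210 s, if anything falls off the work surface, if the arm or the gripper's body presses on something with over 40 N, if the wrist force passes 120 N, or if a joint passes its speed limit or range.

### The arm

A 6-joint arm with a two-finger parallel gripper is mounted at the origin on the work surface. World frame = base frame: x ahead of the robot, y to its left, z up, the work surface at z = 0. Lengths are in m, angles in rad, forces in N, time in s.
With the tool pointing down it reaches from about 0.275 to 0.825 m from the base axis. Payload 4.9 kg.
Tool frame: the origin (TCP) lies between the finger pads, 19 mm behind the fingertips; this is the grasp point; y points along the fingers, x is the direction in which the jaws open and shut, and the axes are right-handed (so a half turn about y gives the same grasp; the last joint's range is limited). The gripper opens to 85 mm and grips with 20 to 120 N. Pads are 22 mm wide; open, the fingers measure 114 mm over their backs; the gripper's body (76 mm by 85 mm) begins 54 mm behind the grasp point. The pads swing forward as they close: fully open they stand 13 mm farther back than shut.
Start: joints at [0.99, 0.326, -0.193, 1.052, 0, 1.437], TCP at [0.238, 0.496, 0.25] pointing down, gripper open.
Joint ranges: [-2.65, 2.65], [-0.97, 1.79], [-1.3, 1.35], [-1.93, 2.1], [-1.47, 1.37], [-3.14, 3.14]. Speed limits (rad/s): [2.57, 2.57, 3.14, 3.14, 3.14, 3.14].

### API

Orientations are given as a unit quaternion [w, x, y, z].
In Python, from cell import bot gives the robot as it stands. Calls block until the motion is done:
- bot.move_pose(position, orientation): joint-space move of the TCP to a pose.
- bot.move_linear(position, speed=0.15, rotation=None, until_force=None): straight line of the TCP; rotation=None keeps the orientation; speed is the mean speed in m/s. With until_force (N) it stops when the force on the tool has changed by that much, and returns True; else False.
- bot.goto_joints(angles): joint-space move.
- bot.set_gripper(opening, grasp_force=None): opening from 0.0 (shut) to 1.0 (fully open); grasp_force is the grip in N (None keeps the last); returns when the fingers have stopped.
- bot.wait(seconds).
- bot.solve_ik(position, orientation): joint angles nearest the present ones, or None.
- bot.camera(name): name is "scene" or "top" or "wrist"; returns the picture (384x512x3 uint8, red, green, blue); there is no depth.
- bot.calibration(name): a dict with "mtx" (3x3 intrinsics, pixels), "extrinsics" (4x4, takes a point from world to camera coordinates); the wrist camera has in their place "hand_eye" (4x4, takes a point from camera to tool coordinates, whose origin is the TCP and whose axes are the tool frame's). Camera axes: x right, y down, z forward; pixel columns grow to the right and rows downward; lengths in m; the calibration is good to about 2 mm. A picture is of the moment at which its call begins: read the wrist's pose just before it. calibration takes no time and is no camera call.
A pose or a line that the arm cannot do raises bot.PlanningError and nothing moves.
- bot.close_job(): hands the job in, once; it reports no verdict.
Trained networks look in the newest picture that a camera, given by its name, has taken for a name from the list of things; names that differ only in an ending like _2 or _b are one class to them, and where a whole thing is asked for, a point or a joint stands for the part that bears it (a point fixed in the world has none). Each returns a list of dicts, best first, with "confidence" (0 to 1); they miss things now and then, are a little off and sometimes report something else, mostly with a low value. They report only what shows in the picture. A call takes as long as a camera call. They do not tell look-alikes from the thing itself.
- bot.search_frame(camera, thing): "bbox" ([left, top, width, height] in pixels, round what is visible of it).
Readings, each from a call of its own:
- bot.read_clock(): time.
- bot.read_joint_positions(): joint angles.
- bot.read_joint_vel(): joint speeds.
- bot.read_joint_efforts(): joint torques, N m.
- bot.read_position(): TCP position.
- bot.read_tool_rot(): TCP orientation.
- bot.read_ft_force(): force on the tool from outside, world axes, zero at the start.
- bot.read_moment(): the same for the moment, N m.
- bot.read_gripper_width(): opening from 0.0 (shut) to 1.0 (fully open).
Only numpy, scipy, OpenCV 4.12 (cv2) and the standard library are available. Lean on these libraries where they do the work, as an engineer would, in place of code of your own. Each camera call takes 0.05 s, during which the arm holds its last target. There are 200 camera calls.

## Working session

There is one attempt and no reset: what is moved stays moved. The work goes in short steps, each a Python script; the robot and the scene stay as the last script left them, time stands still between calls to the robot, and variables do not carry over. Pictures are saved under pics/ and viewed, about 12 in all and at most 16, crops included, and the job is handed in when it is done.

```bash
mkdir -p pics; ls
python3 - <<'E'
from cell import bot
import cv2,numpy as np
np.set_printoptions(precision=4,suppress=True)
for n in ("scene","top"):
    im=bot.camera(n); cv2.imwrite(f"pics/{n}0.png",cv2.resize(im[:,:,::-1],(800,600)))
    c=bot.calibration(n); print(n,c)
    for t in ("stand","lid","board","sign1","mustard","pickles","cheese","olive_bowl","salami","tin"):
        if n=="top": print(t,[(np.round(d["bbox"]).tolist(),round(d["confidence"],2)) for d in bot.search_frame(n,t)])
print(bot.calibration("wrist"),bot.read_tool_rot(),bot.read_clock())
E
```

```text
pics
scene {'mtx': array([[483.1415,   0.    , 251.3778],
       [  0.    , 483.1415, 195.3021],
       [  0.    ,   0.    ,   1.    ]]), 'extrinsics': array([[ 0.6968,  0.7172, -0.0025, -0.3917],
       [ 0.5535, -0.54  , -0.634 , -0.2623],
       [-0.4561,  0.4404, -0.7733,  1.5851],
       [ 0.    ,  0.    ,  0.    ,  1.    ]])}
top {'mtx': array([[497.1708,   0.    , 262.3209],
       [  0.    , 497.1708, 185.1096],
       [  0.    ,   0.    ,   1.    ]]), 'extrinsics': array([[ 0.025 , -0.9995,  0.0184, -0.022 ],
       [-0.9854, -0.0277, -0.1677,  0.5719],
       [ 0.1681, -0.014 , -0.9857,  1.5705],
       [ 0.    ,  0.    ,  0.    ,  1.    ]])}
stand [([145.0, 182.0, 75.0, 34.0], 0.77), ([112.0, 146.0, 37.0, 39.0], 0.61)]
lid [([146.0, 188.0, 67.0, 26.0], 0.72), ([376.0, 221.0, 35.0, 36.0], 0.55)]
board [([256.0, 102.0, 31.0, 30.0], 0.74), ([218.0, 155.0, 81.0, 43.0], 0.63)]
sign1 [([316.0, 181.0, 29.0, 15.0], 0.87), ([353.0, 184.0, 28.0, 20.0], 0.87), ([363.0, 138.0, 20.0, 32.0], 0.83), ([332.0, 255.0, 29.0, 20.0], 0.6), ([292.0, 222.0, 30.0, 23.0], 0.59)]
mustard [([328.0, 131.0, 21.0, 24.0], 0.6)]
pickles [([149.0, 190.0, 63.0, 23.0], 0.75), ([164.0, 128.0, 25.0, 29.0], 0.7), ([147.0, 186.0, 70.0, 28.0], 0.36)]
cheese [([376.0, 216.0, 40.0, 42.0], 0.58)]
olive_bowl [([260.0, 104.0, 26.0, 25.0], 0.8)]
salami [([113.0, 145.0, 38.0, 38.0], 0.58)]
tin [([370.0, 214.0, 13.0, 13.0], 0.52)]
{'mtx': array([[290.7276,   0.    , 253.6124],
       [  0.    , 290.7276, 192.5271],
       [  0.    ,   0.    ,   1.    ]]), 'hand_eye': array([[ 1.    , -0.0004,  0.0007, -0.0005],
       [-0.0008, -0.281 ,  0.9597, -0.1248],
       [-0.0002, -0.9597, -0.281 ,  0.0725],
       [ 0.    ,  0.    ,  0.    ,  1.    ]])} [ 0.5984 -0.5983 -0.3768  0.3768] 0.6
```

View pics/top0.png

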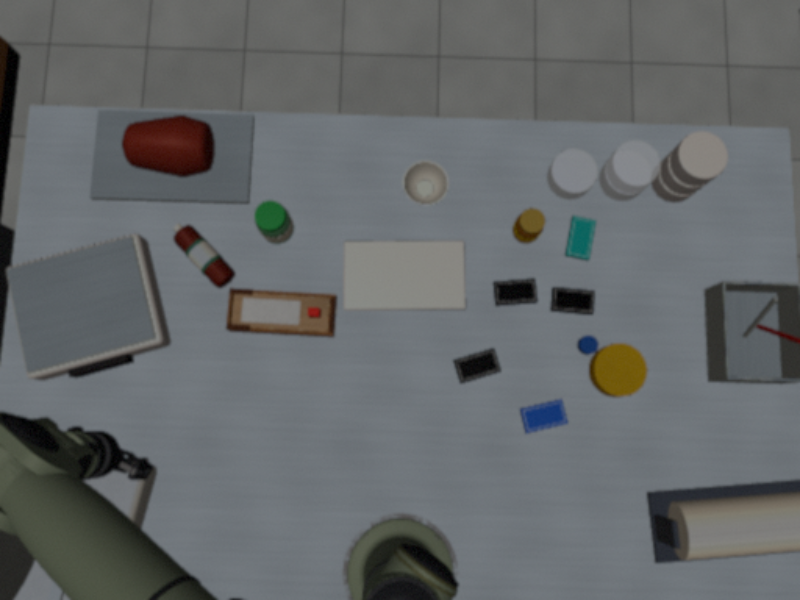

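View pics/scene0.png

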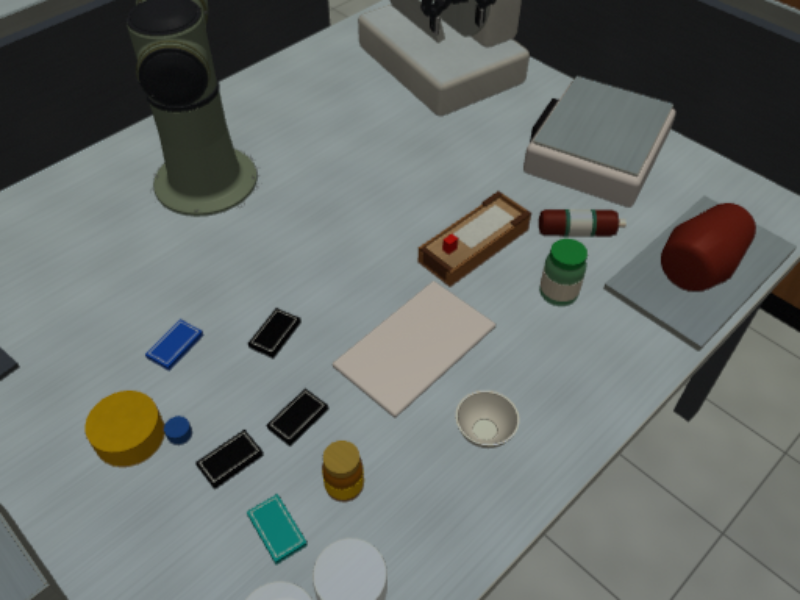

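```bash
cat > h.py <<'E'
from cell import bot
import cv2,numpy as np
from scipy.spatial.transform import Rotation as R
np.set_printoptions(precision=4,suppress=True)
def q(Rm):
    x=R.from_matrix(Rm).as_quat(); return [x[3],x[0],x[1],x[2]]
def rm(qq): return R.from_quat([qq[1],qq[2],qq[3],qq[0]]).as_matrix()
def tool(x,y):
    "rotation with jaw axis x and approach y"
    y=np.array(y,float); y/=np.linalg.norm(y); x=np.array(x,float); x-=y*(x@y); x/=np.linalg.norm(x)
    return np.column_stack([x,y,np.cross(x,y)])
def wcam():
    p=np.array(bot.read_position()); Rt=rm(bot.read_tool_rot()); im=bot.camera("wrist")
    T=np.eye(4); T[:3,:3]=Rt; T[:3,3]=p
    return im,np.linalg.inv(T@bot.calibration("wrist")["hand_eye"])
def ext(n): return np.array(bot.calibration(n)["extrinsics"])
def ray(n,E,px,z):
    px=np.atleast_2d(np.array(px,float)); K=bot.calibration(n)["mtx"]
    d=np.c_[px,np.ones(len(px))]@np.linalg.inv(K).T@E[:3,:3]; c=-E[:3,:3].T@E[:3,3]
    return c+d*((z-c[2])/d[:,2])[:,None]
def proj(n,E,P):
    P=np.atleast_2d(P); c=P@E[:3,:3].T+E[:3,3]; u=c@np.array(bot.calibration(n)["mtx"]).T
    return u[:,:2]/u[:,2:]
def save(name,im,s=1.5): cv2.imwrite("pics/"+name,cv2.resize(im[:,:,::-1],None,fx=s,fy=s,interpolation=cv2.INTER_CUBIC))
E
python3 - <<'E'
from h import *
E=ext("top"); s=512/800
P={"grip":((314,313),.069),"standA":((230,312),.04),"standB":((335,314),.04),"board":((404,275),.012),"s1":((515,292),.014),"s2":((572,300),.014),"s3":((477,365),.014),"must":((530,218),.09),"turq":((580,238),.014),"pick":((271,215),.11),"tin":((588,344),.025)}
for k,(p,z) in P.items(): print(k,ray("top",E,np.array(p)*s,z)[0])
g=ray("top",E,np.array(P["grip"][0])*s,.069)[0]
for a in (0,15,30,45,60):
  for yy in (.14,.3):
    for x in ((1,0,0),(-1,0,0)):
      t=np.radians(a); print(a,yy,x[0],bot.solve_ik([g[0],yy,.12],q(tool(x,(0,np.cos(t),-np.sin(t))))))
E
```

```text
grip [0.514 0.188 0.069]
standA [0.5153 0.3652 0.04  ]
standB [0.5171 0.1475 0.04  ]
board [0.609 0.006 0.012]
s1 [ 0.5785 -0.2316  0.014 ]
s2 [ 0.5646 -0.3535  0.014 ]
s3 [ 0.4209 -0.1521  0.014 ]
must [ 0.7216 -0.2508  0.09  ]
turq [ 0.7008 -0.3722  0.014 ]
pick [0.7066 0.2798 0.11  ]
tin [ 0.4702 -0.3838  0.025 ]
0 0.14 1 [-0.413   1.2033 -0.1133  1.825   1.1578  0.    ]
0 0.14 -1 [-0.413   1.2033 -0.1133  1.825   1.1578 -3.1416]
0 0.3 1 None
0 0.3 -1 None
15 0.14 1 [-0.3961  0.938  -0.2625  1.3341  1.0998  0.5542]
15 0.14 -1 [-0.3961  0.938  -0.2625  1.3341  1.0998 -2.5874]
15 0.3 1 [-0.0953  0.7895 -0.4821  0.6404  1.2926  1.2171]
15 0.3 -1 [-0.0953  0.7895 -0.4821  0.6404  1.2926 -1.9245]
30 0.14 1 [-0.3454  0.7206 -0.3863  0.9942  0.9525  0.947 ]
30 0.14 -1 [-0.3454  0.7206 -0.3863  0.9942  0.9525 -2.1946]
30 0.3 1 [-0.0396  0.6245 -0.5468  0.4681  1.0458  1.4916]
30 0.3 -1 [-0.0396  0.6245 -0.5468  0.4681  1.0458 -1.65  ]
45 0.14 1 [-0.2616  0.5615 -0.4566  0.8059  0.7519  1.2088]
45 0.14 -1 [-0.2616  0.5615 -0.4566  0.8059  0.7519 -1.9328]
45 0.3 1 [ 0.0483  0.5163 -0.5332  0.473   0.7842  1.6391]
45 0.3 -1 [ 0.0483  0.5163 -0.5332  0.473   0.7842 -1.5025]
60 0.14 1 [-0.1484  0.4574 -0.4802  0.7184  0.5173  1.3998]
60 0.14 -1 [-0.1484  0.4574 -0.4802  0.7184  0.5173 -1.7418]
60 0.3 1 [ 0.1601  0.4618 -0.4726  0.5446  0.5162  1.7551]
60 0.3 -1 [ 0.1601  0.4618 -0.4726  0.5446  0.5162 -1.3865]
```

Run:
```python
from h import *
bot.move_pose([0.515,0.25,0.27],q(tool((1,0,0),(0,0,-1))))
im,E=wcam(); np.savez("w1.npz",im=im,E=E)
for t in("stand","lid","lid_grip"): print(t,bot.search_frame("wrist",t)[:2])
save("w1.png",im)
print(bot.read_ft_force(),bot.read_clock())
```

```text
stand [{'bbox': [220.8, 59.2, 82.3, 183.7], 'confidence': 0.94}]
lid [{'bbox': [230.2, 67.8, 57.1, 168.7], 'confidence': 0.87}]
lid_grip [{'bbox': [228.5, 70.6, 63.5, 161.1], 'confidence': 0.56}]
[ 0.7049  0.2016 -0.6832] 2.1917
```

View pics/w1.png

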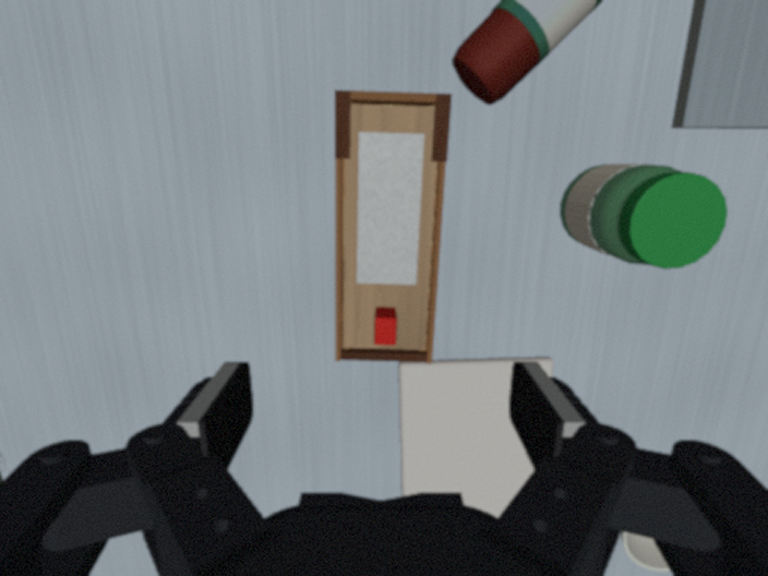

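Run:
```python
from h import *
from scipy.optimize import least_squares
d=np.load("w1.npz"); im,E=d["im"],d["E"]
px=np.array([[336,92],[450,96],[337,360],[432,361]])/1.5
M=np.array([[-110,-43,47],[-110,43,47],[110,-43,41],[110,43,41]])/1000.
def W(p,M):
    c,s=np.cos(p[2]),np.sin(p[2]); return np.c_[p[0]+c*M[:,0]-s*M[:,1],p[1]+s*M[:,0]+c*M[:,1],M[:,2]]
r=least_squares(lambda p:(proj("wrist",E,W(p,M))-px).ravel(),[.515,.26,-1.57])
print(r.x,r.fun.reshape(-1,2))
# red block
hsv=cv2.cvtColor(im,cv2.COLOR_RGB2HSV); 
m=(((hsv[...,0]<6)|(hsv[...,0]>174))&(hsv[...,1]>180)&(hsv[...,2]>150)).astype(np.uint8); m[:180]=0
ys,xs=np.nonzero(m); print("bright red",xs.min(),xs.max(),ys.min(),ys.max(),xs.mean(),ys.mean())
g=np.array([(xs.mean(),ys.mean())]); w=ray("wrist",E,g,.069); print("grip",w)
c,s=np.cos(r.x[2]),np.sin(r.x[2]); print("pred grip",W(r.x,np.array([[.070,0,.069]])))
# board in wrist: left-near corners
print(ray("wrist",E,np.array([[400,363],[550,358]])/1.5,.012))
# board & signs by top view
t=bot.camera("top"); Et=ext("top"); hs=cv2.cvtColor(t,cv2.COLOR_RGB2HSV)
m=(t.max(2)<60).astype(np.uint8)
for i,(cx,cy) in enumerate(((515,292),(572,300),(477,365))):
    k=np.zeros_like(m); a,b=int(cx*.64),int(cy*.64); k[b-24:b+24,a-22:a+22]=1
    n,l,st,ce=cv2.connectedComponentsWithStats(m*k); j=1+st[1:,4].argmax()
    pts=np.argwhere(l==j)[:,::-1]; Wd=ray("top",Et,pts,.014)[:,:2]
    print(cv2.minAreaRect((Wd*1000).astype(np.float32)))
mb=((t.min(2).astype(int)>150)&(t[...,0].astype(int)>=t[...,2])).astype(np.uint8); n,l,st,ce=cv2.connectedComponentsWithStats(mb)
k=l[176,258]; print(k, st[k]); pts=np.argwhere(l==k)[:,::-1]; print(cv2.minAreaRect((ray("top",Et,pts,.012)[:,:2]*1000).astype(np.float32)))
```

```text
[ 0.5196  0.2608 -1.5951] [[-0.9942 -0.6217]
 [ 1.0408 -1.0996]
 [-0.6047  0.8828]
 [ 0.5517  1.7365]]
bright red 251 262 213 228 256.5 220.5
grip [[0.5167 0.1922 0.069 ]]
pred grip [[0.5179 0.1908 0.069 ]]
[[0.5322 0.1362 0.012 ]
 [0.6759 0.1417 0.012 ]]
((579.3237915039062, -230.08242797851562), (47.610897064208984, 84.87637329101562), 5.707489967346191)
((563.7875366210938, -353.3056640625), (86.73943328857422, 47.477256774902344), 85.81907653808594)
((420.937744140625, -150.27008056640625), (45.36445236206055, 84.41828918457031), 18.958206176757812)
0 [     0      0    512    384 196608]
((593.2380981445312, 1.04486083984375), (1305.3199462890625, 1816.82861328125), 2.0442922115325928)
```

Run:
```python
from h import *
yaw=-1.5951; d=np.array([np.cos(yaw),np.sin(yaw),0]); z=np.array([0,0,1.]); lat=np.cross(z,d)
g=np.array([.5173,.1915,.061]); R0=tool(lat,-z)
if R0[0,0]<0: R0=tool(-lat,-z)
bot.move_pose(g+[0,0,.09],q(R0)); bot.set_gripper(.5)
print(bot.move_linear(g,.08,until_force=8), bot.read_position())
bot.set_gripper(0.,40); print("w",bot.read_gripper_width(),bot.read_ft_force())
piv=g-.172*d-.027*z
def at(th,s,up=0):
    Rr=R.from_rotvec(np.cross(d,z)*th).as_matrix()
    return piv+Rr@(g-piv)+s*d+up*z, q(Rr@R0)
for th in (.02,.04,.055):
    p,o=at(th,0); bot.move_linear(p,.03,rotation=o); print(th,bot.read_ft_force(),bot.read_gripper_width())
for s in (.012,.025):
    p,o=at(.055,s); bot.move_linear(p,.04,rotation=o); print(s,bot.read_ft_force(),bot.read_gripper_width())
bot.wait(.1)
im,E=wcam(); save("w2.png",im); t=bot.camera("scene"); save("s2.png",t[100:220,220:380],4)
```

```text
False [0.5178 0.1916 0.0615]
w 0.20429695783973664 [-0.0263  0.1873  4.6997]
0.02 [ 0.8111  0.3715 -0.144 ] 0.20252626823520692
0.04 [0.6158 0.633  0.8787] 0.20283717334059204
0.055 [ 0.5814 -0.7704  0.4742] 0.19860173716377158
0.012 [-0.7094 -1.7268  1.5304] 0.2032216900380055
0.025 [ 0.0355 -1.4758  0.9685] 0.20043708324259366
```

View pics/s2.png

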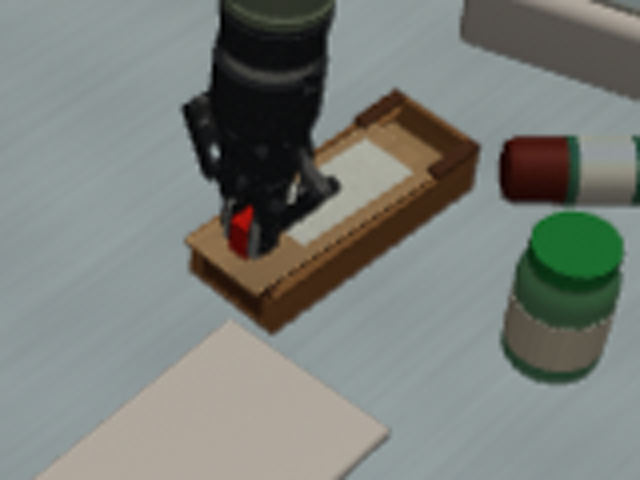

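The cover's end (crop ≈ (225,260)) is raised over the lip and slid out, with the tail still under the cleats. Next I'll finish the slide and place it on the board.

Run:
```python
from h import *
yaw=-1.5951; d=np.array([np.cos(yaw),np.sin(yaw),0]); z=np.array([0,0,1.]); lat=np.cross(z,d)
g=np.array([.5173,.1915,.061]); R0=tool(lat,-z)
if R0[0,0]<0: R0=tool(-lat,-z)
piv=g-.172*d-.027*z
def at(th,s,up=0):
    Rr=R.from_rotvec(np.cross(d,z)*th).as_matrix()
    return piv+Rr@(g-piv)+s*d+up*z, q(Rr@R0)
p,o=at(.055,.060); bot.move_linear(p,.05,rotation=o); print(bot.read_ft_force(),bot.read_gripper_width())
p,o=at(.055,.060,.1); bot.move_linear(p,.1,rotation=o)
by=-1.545; bd=np.array([np.cos(by),np.sin(by),0]); bl=np.cross(z,bd); Rb=tool(bl if bl[0]>0 else -bl,-z)
t=np.array([.609,.008,.039])+.072*bd
bot.move_linear(t+[0,0,.08],.15,rotation=q(Rb))
bot.move_linear(t+[0,0,.012],.08)
print(bot.move_linear(t-[0,0,.004],.02,until_force=4),bot.read_position(),bot.read_ft_force())
bot.set_gripper(.5); bot.wait(.2); bot.move_linear(t+[0,0,.12],.15); bot.set_gripper(1)
# now view signs + stand
bot.move_pose([.52,.25,.27],q(tool((1,0,0),(0,0,-1))))
im,E=wcam(); np.savez("w3.npz",im=im,E=E); save("w3.png",im)
tp=bot.camera("top"); save("t3.png",tp[90:290,130:410],2.8); print(bot.read_clock())
```

```text
[-0.7668 -1.5465  1.1475] 0.20226301395565635
True [ 0.6108 -0.064   0.0396] [-0.4904 -0.3145  4.9332]
15.5
```

View pics/w3.png

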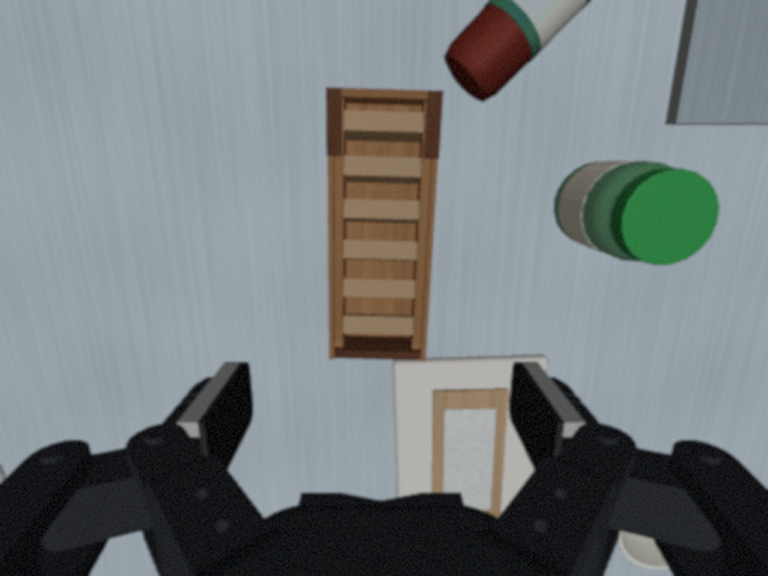

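View pics/t3.png

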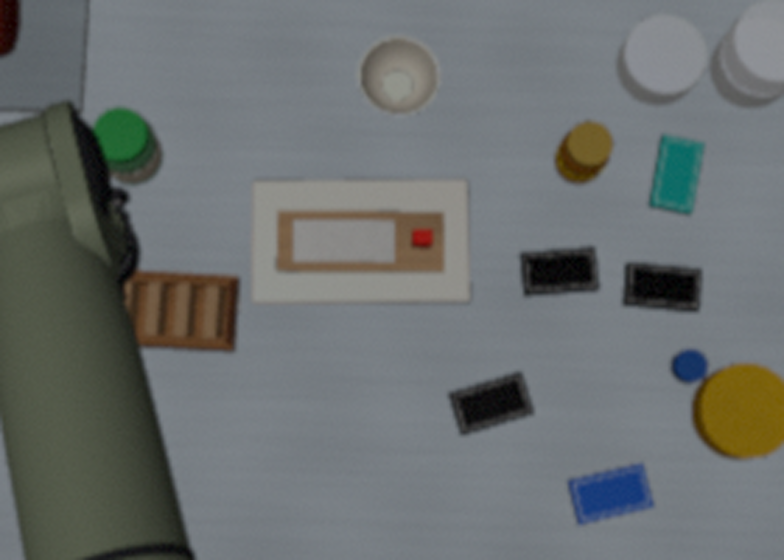

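Run:
```python
from h import *
from scipy.optimize import least_squares
d=np.load("w3.npz"); im,E=d["im"],d["E"]
# fin rows from the picture's column profile
col=im[:,(240):(272)].astype(float).mean((1,2)); 
print(np.round(col[60:240]).astype(int).tolist())
px=np.array([[327,89],[442,92],[330,358],[426,360]])/1.5
M=np.array([[-110,-43,47],[-110,43,47],[110,-43,41],[110,43,41]])/1000.
def W(p,M):
    c,s=np.cos(p[2]),np.sin(p[2]); return np.c_[p[0]+c*M[:,0]-s*M[:,1],p[1]+s*M[:,0]+c*M[:,1],M[:,2]]
r=least_squares(lambda p:(proj("wrist",E,W(p,M))-px).ravel(),[.515,.26,-1.57]); print(r.x,r.fun.reshape(-1,2))
F=np.c_[[-90,-56,-22,12,46,80],np.zeros(6),np.full(6,32)]/1000.
fp=np.array([[382,121.5],[381,167],[381,209],[379.5,249.5],[379,288.5],[378,326]])/1.5
r2=least_squares(lambda p:np.r_[(proj("wrist",E,W(p,F))-fp).ravel()],r.x); print(r2.x,r2.fun.reshape(-1,2))
```

```text
[95, 86, 86, 84, 78, 59, 43, 40, 45, 64, 85, 91, 94, 100, 112, 118, 120, 119, 119, 120, 119, 120, 119, 120, 120, 119, 111, 88, 65, 55, 54, 52, 52, 59, 75, 88, 92, 93, 92, 92, 92, 92, 93, 97, 106, 116, 119, 119, 119, 119, 119, 120, 119, 119, 120, 119, 111, 89, 65, 54, 54, 64, 80, 90, 92, 92, 92, 92, 91, 92, 92, 92, 98, 109, 117, 119, 119, 120, 119, 119, 119, 119, 119, 120, 116, 100, 74, 62, 74, 87, 91, 92, 92, 92, 92, 92, 92, 91, 92, 95, 105, 116, 119, 120, 119, 120, 120, 119, 119, 120, 119, 115, 101, 87, 88, 91, 92, 92, 92, 91, 92, 92, 92, 92, 92, 96, 106, 117, 119, 119, 119, 119, 119, 119, 119, 119, 119, 115, 104, 95, 93, 92, 93, 92, 93, 92, 92, 92, 89, 80, 82, 103, 116, 119, 119, 119, 119, 119, 119, 119, 119, 117, 108, 91, 62, 39, 31, 30, 30, 31, 33, 33, 33, 35, 45, 50, 51, 53, 68, 105]
[ 0.5196  0.2609 -1.5957] [[-0.812  -0.6669]
 [ 0.849  -0.6568]
 [-0.3485  0.979 ]
 [ 0.306   1.0372]]
[ 0.5187  0.2605 -1.5916] [[ 0.0767 -0.2815]
 [ 0.1626 -0.358 ]
 [-0.3872  0.2866]
 [ 0.0915  0.4446]
 [-0.0701  0.2286]
 [ 0.126  -0.2595]]
```

```bash
cat > s.py <<'E'
from h import *
A=np.radians(25); Z=np.array([0,0,1.])
ST=np.array([.519,.2607]); SY=-1.593
def locate(p,name=None):
    "refine a sign's pose (x,y,long-axis direction with +y) from the wrist camera"
    bot.move_pose([p[0],p[1]+.02,.2],q(tool((1,0,0),-Z)))
    im,E=wcam()
    if name: save(name,im)
    c=proj("wrist",E,[p[0],p[1],.014])[0]
    m=((im.max(2)<75)).astype(np.uint8); m=cv2.morphologyEx(m,cv2.MORPH_CLOSE,np.ones((7,7)))
    n,l,st,ce=cv2.connectedComponentsWithStats(m)
    ok=[j for j in range(1,n) if 1500<st[j,4]<9000]; j=min(ok,key=lambda j:np.hypot(*(ce[j]-c)))
    cn,_=cv2.findContours((l==j).astype(np.uint8),cv2.RETR_EXTERNAL,cv2.CHAIN_APPROX_NONE)
    w=ray("wrist",E,cn[0][:,0],.014)[:,:2]*1000
    rc=cv2.minAreaRect(w.astype(np.float32)); b=cv2.boxPoints(rc)
    e=[b[1]-b[0],b[2]-b[1]]; L=max(e,key=np.linalg.norm); L=L/np.linalg.norm(L); L=L if L[1]>0 else -L
    print("sign at",np.array(rc[0]),"size",rc[1],"dir",L)
    return np.array(rc[0])/1000,np.array([L[0],L[1],0])
def grasp(c,u):
    lat=np.cross(u,Z)                     # = +x for u=+y
    Rt=tool(lat,-(np.cos(A)*Z+np.sin(A)*u))
    P=np.r_[c,0]+.0295*u+.0255*Z
    bot.set_gripper(.78); bot.move_pose(P+.09*Z,q(Rt))
    hit=bot.move_linear(P,.08,until_force=6); print("hit",hit,bot.read_position())
    if hit: bot.move_linear(np.array(bot.read_position())+.004*Z,.05)
    bot.set_gripper(0.,50); p=np.array(bot.read_position()); Rt=rm(bot.read_tool_rot())
    print("width",bot.read_gripper_width()*85)
    # sign centre and axes in the tool frame
    s=np.r_[c,.007]; off=Rt.T@(s-p); off[0]=0
    np.savez("held.npz",off=off,u=Rt.T@u,n=Rt.T@Z)
    bot.move_linear(p+.16*Z,.15); print("width",bot.read_gripper_width()*85)
def target(k,h,dx=0,lean=15):
    "TCP pose for sign in slot k, h above seated, along the slot"
    d=np.array([np.cos(SY),np.sin(SY),0]); t=np.radians(lean)
    u=np.cos(t)*Z-np.sin(t)*d; n=np.cos(t)*d+np.sin(t)*Z
    H=np.load("held.npz"); a=np.column_stack([H["u"],H["n"],np.cross(H["u"],H["n"])])
    Rt=np.column_stack([u,n,np.cross(u,n)])@a.T
    S=np.r_[ST,0]+(-.066+.034*k+dx)*d+.006*Z+(.045+np.tan(t)*.007+h)*u
    return S-Rt@H["off"],q(Rt)
E
python3 - <<'E'
from s import *
c,u=locate((.5793,-.2301),"l1.png"); grasp(c,u)
for k in (1,3,4):
    P,o=target(k,.06); print(P,bot.solve_ik(P,o)); P,o=target(k,0); print(bot.solve_ik(P,o))
im,E=wcam(); save("g1.png",im); print(bot.read_clock())
E
```

```text
sign at [ 579.3044 -229.072 ] size (49.758094787597656, 89.27251434326172) dir [-0.1076  0.9942]
hit False [ 0.5766 -0.1999  0.0261]
width 49.41451786943165
width 48.94151291093613
[0.52   0.309  0.1429] [ 0.0335  0.505  -0.5377  0.4599  0.8699  1.659 ]
[ 0.0035  0.604  -0.5676  0.3667  0.8714  1.6124]
[0.5185 0.241  0.1429] [-0.0991  0.5182 -0.5127  0.6291  0.8685  1.4533]
[-0.1295  0.6188 -0.5371  0.5398  0.8653  1.4065]
[0.5178 0.207  0.1429] [-0.1656  0.5307 -0.4924  0.7142  0.86    1.3516]
[-0.1958  0.6314 -0.514   0.6262  0.8545  1.3062]
21.0083
```

View pics/g1.png

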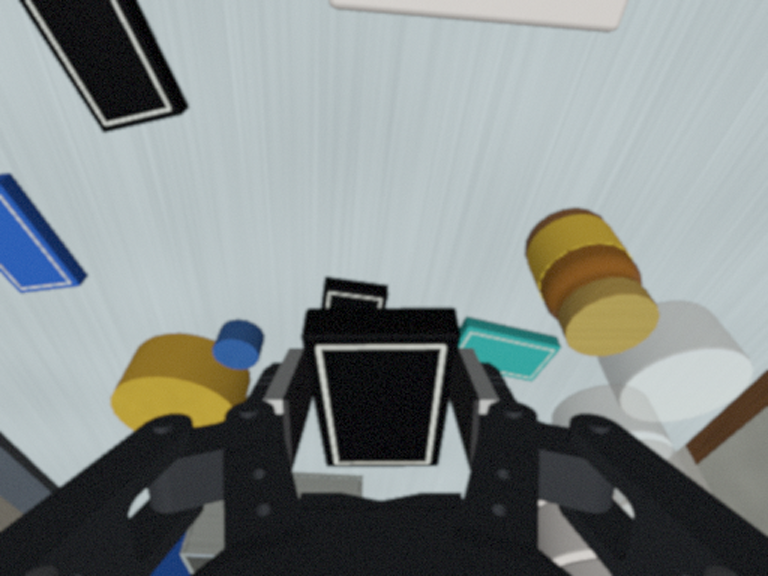

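```bash
cat >> s.py <<'E'
def insert(k,dx=0):
    P,o=target(k,.14,dx); bot.move_pose(P,o)
    bot.move_linear(target(k,.034,dx)[0],.12)
    for i,ex in enumerate((0,.002,-.002,.004,-.004)):
        if i: bot.move_linear(target(k,.034,dx+ex)[0],.05)
        hit=bot.move_linear(target(k,-.004,dx+ex)[0],.03,until_force=6)
        h=bot.read_position()[2]-target(k,0,dx+ex)[0][2]
        print("ex",ex,"hit",hit,"height over seat",h,bot.read_ft_force())
        if h<.008: break
    return h
def release():
    bot.set_gripper(.78); bot.wait(.2)
    p=np.array(bot.read_position()); y=rm(bot.read_tool_rot())[:,1]
    bot.move_linear(p-.08*y,.12); p=np.array(bot.read_position()); bot.move_linear([p[0],p[1],.28],.2)
E
python3 - <<'E'
from s import *
h=insert(1)
im,E=wcam(); save("i1.png",im); print(bot.read_clock())
if h<.008: release(); t=bot.camera("scene"); save("i1s.png",t[100:220,240:400],4)
E
```

```text
ex 0 hit True height over seat 0.0014002228098890374 [0.0153 0.2002 3.8081]
25.025
```

View pics/i1s.png

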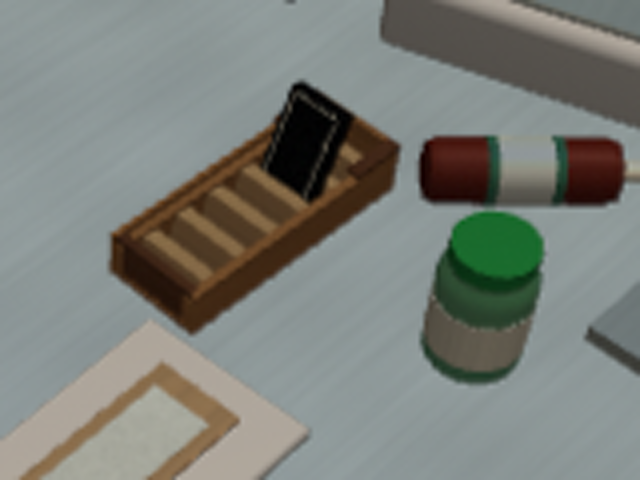

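The first sign stands in slot 2 (crop ≈ (308,140)). I'll place the other two the same way.

Run:
```python
from s import *
for p,k in (((.5638,-.3533),3),((.4209,-.1503),4)):
    c,u=locate(p)
    if np.hypot(*(c-p))>.01: c,u=locate(c)
    grasp(c,u)
    if not 45<bot.read_gripper_width()*85<56: print("bad grasp"); break
    h=insert(k)
    if h>.008: print("not seated"); break
    release()
print(bot.read_clock())
t=bot.camera("scene"); save("i3s.png",t[100:220,240:400],4)
```

```text
sign at [ 563.8219 -352.0553] size (89.17412567138672, 49.75991439819336) dir [0.0713 0.9975]
hit False [ 0.5664 -0.3229  0.0262]
width 49.07948838705961
width 48.919344258440866
ex 0 hit True height over seat 0.0013191354423568585 [ 0.5921 -0.2919  3.9561]
sign at [ 419.7526 -181.8052] size (50.24247741699219, 90.41879272460938) dir [-0.3143  0.9493]
sign at [ 419.7313 -182.4336] size (50.048583984375, 89.4498291015625) dir [-0.3117  0.9502]
hit False [ 0.4109 -0.1546  0.0259]
width 49.23361338439361
width 48.859231542993406
ex 0 hit True height over seat 0.001331981708994942 [-0.4952  1.1591  3.6981]
50.3
```

View pics/i3s.png

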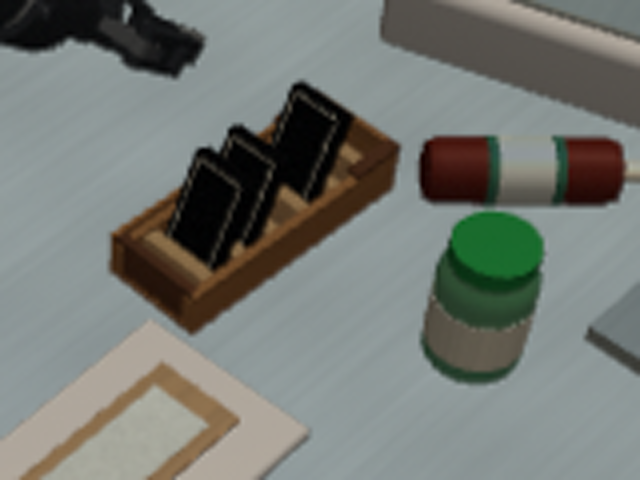

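All three signs stand in slots 2, 4 and 5 (crop ≈ (308,140), (250,185), (205,205)). The third had been knocked about 3 cm and was found again before the grasp. I'll park the arm clear and take a last wide check for missed signs.

Run:
```python
from h import *
bot.move_pose([.42,-.2,.35],q(tool((1,0,0),(0,0,-1)))); bot.wait(.3)
t=bot.camera("top"); save("fin.png",t,1.5)
print([(np.round(d["bbox"]).tolist(),round(d["confidence"],2)) for d in bot.search_frame("top","sign1")],bot.read_clock())
```

```text
[([364.0, 140.0, 21.0, 23.0], 0.64), ([154.0, 187.0, 20.0, 23.0], 0.54), ([187.0, 190.0, 18.0, 21.0], 0.48), ([178.0, 191.0, 11.0, 20.0], 0.46)] 52.075
```

View pics/fin.png

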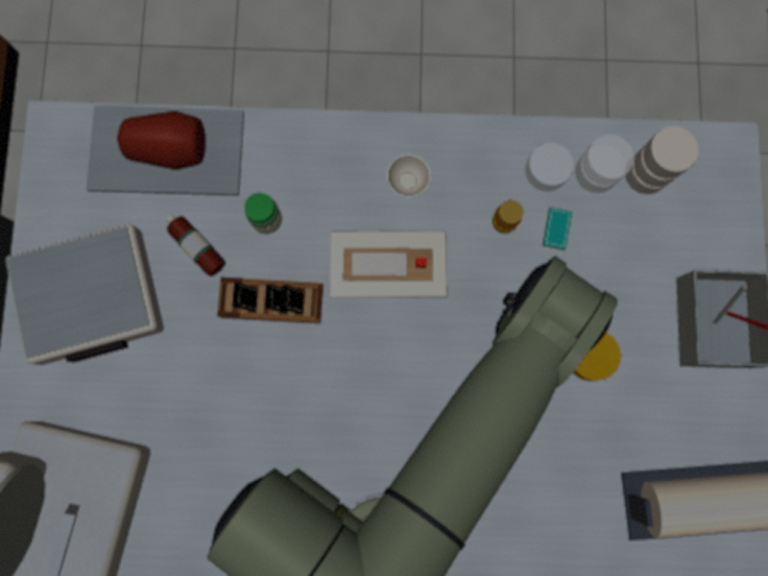

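The counter shows no black sign left, only the turquoise look-alike at (557,228). The cover is centred on the board at (388,264), the three signs are centred in the stand, and the jars, bowl and salami are where they were.

```bash
python3 -c "
from cell import bot
bot.close_job()"
```

```text
the job is handed in; nothing more can be done
```

The job is handed in. The cover lies flat and lengthwise on the cutting board, and all three black price signs stand in the stand, in slots 2, 4 and 5. It took about 52 s of the 210 s allowed.

- **Cover:** I lifted its red-gripped end over the lip, slid it out of the grooves and set it down. The last top picture shows it centred on the board.
- **Signs:** Each one stopped on the slot floor within about 1.4 mm of the planned depth. The third had been knocked about 3 cm aside, so I found it again before grasping it.
- **Left alone:** The jars, bowl and salami look unmoved. In the last picture the arm hid the tin, the blue look-alike and part of the cheese, so I did not check those at the end; nothing made contact near them.
- **Checks:** No check failed. The detector still reported one "sign" on the counter, but that is the turquoise look-alike.

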